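# Bolt the transit case shut

### The arm

A 6-joint arm with a two-finger parallel gripper is mounted at the origin on the work surface. World frame = base frame: x ahead of the robot, y to its left, z up, the work surface at z = 0. Lengths are in mm, angles in rad, forces in N, time in s.
With the tool pointing down it reaches from about 350 to 775 mm from the base axis. Payload 5.5 kg.
Tool frame: the origin (TCP) lies midway between the tips of the shut fingers; the grasp point (between the pads) lies 19 mm behind it; x points along the fingers, z is the direction in which the jaws open and shut, and the axes are right-handed (so a half turn about x gives the same grasp; the last joint's range is limited). The gripper opens to 85 mm and grips with 20 to 120 N. Pads are 22 mm wide; open, the fingers measure 114 mm over their backs; the gripper's body (76 mm by 85 mm) begins 54 mm behind the grasp point. The pads swing forward as they close: fully open they stand 13 mm farther back than shut.
Start: joints at [1.054, 0.313, 0.046, 1.304, 0, 1.431], TCP at [211.597, 534.695, 231.323] pointing down, gripper open.
Joint ranges: [-2.76, 2.76], [-0.86, 1.69], [-1.03, 1.26], [-2.2, 2.34], [-1.47, 1.5], [-3.14, 3.14]. Speed limits (rad/s): [2.57, 2.57, 3.14, 3.14, 3.14, 3.14].

### API

Orientations are given as a rotation vector (axis times angle).
In Python, from rig import robot, eyes gives the robot as it stands.
- The arm moves only by the shell command python3 -m pendant 'ROWS' [FORCE]. ROWS is text: rows parted by semicolons, each of 7 numbers parted by spaces: the shift along the tool's x, y, z in units of 60 mm (1.0 is 60 mm), then the turn, a rotation vector about the tool's x, y, z in units of 10 degrees (1.0 is 10 degrees), then the opening, from 0 (shut) to 1 (fully open). In form: tx ty tz rx ry rz fingers; .... A call has 1 to 12 rows; each row is the pose to reach, as a shift and turn from the pose commanded when the call began, along the tool's axes at that moment; what a row does not reach only later rows make up. A row lasts 1/8 s, in which the tool goes at most 62.5 mm and 10.7 degrees, less where a joint would pass 70% of its speed; a pose out of reach is approached as far as the arm can. A call with a gripper value outside its range is refused whole. The fingers move at their own pace and stop on an object; FORCE is the grip in N (left out, the last holds). Time passes only in rows, so rows that repeat a pose let the fingers close. It gives the time, the measured TCP pose, the force and the opening at its end, in the units of the state.
- robot.get_obs(): the state, without advancing time (a new reading comes with each control period).
- eyes.read_camera(name): name is "scene" or "top"; returns the picture (400x640x3 uint8, red, green, blue); there is no depth.
- eyes.camera_info(name): a dict with "camera_matrix" (3x3 intrinsics, pixels), "k1" (the pictures are not rectified: a ray, as slopes to the right and down, at radius r is drawn at 1 + k1 r^2 times it, then the intrinsics apply), "world_to_cam" (4x4, takes a point from world to camera coordinates). Camera axes: x right, y down, z forward; pixel columns grow to the right and rows downward; lengths in mm; the calibration is good to about 2 mm. A picture is of the moment at which its call begins. camera_info takes no time and is no camera call.
- robot.hand_in(): hands the job in, once; it reports no verdict.
The state is a dict: "clock": time; "joint_pos": joint angles; "joint_vel": joint speeds; "joint_torque": joint torques, N m; "tcp_pos": TCP position; "ee_rot": TCP orientation; "contact_force": force on the tool from outside, world axes, zero at the start; "ft_torque": the same for the moment, N m; "opening": finger opening in mm.
Only numpy, scipy, OpenCV 4.12 (cv2) and the standard library are available. Lean on these libraries where they do the work, as an engineer would, in place of code of your own. Each camera call takes 0.05 s, during which the arm holds its last target.

### The job

Bolt the lid of the green transit case: raise the steel bolt by its upright handle until its foot clears the small bump that blocks it, slide it all the way across through the keeper loop, and let it drop flat again behind the bump. Let go of it, and leave the carton, the parts tray and the padlock where they are.

Things in the scene. Friction and masses are not known exactly. Their poses are not given: they have to be found in the camera images.
- case: Olive-green transit case, fixed to the bench: 220 deep (x), 460 wide (y). Origin at the centre of its underside; z up, y along its width, low front facing -x. The front wall is 60 high; from its top edge the lid slopes up at 35 degrees from level, away from the front, to a flat strip 179 high and 50 deep at the back. A rail runs over the slope (rail_mid).
- rail_mid (a point): Middle of the axis of the black carrying rail, 18 diameter, along y, with end arms at y = +-205 going to the case's back. It is 102 above and 18 behind (+x of) bolt_handle's line: a gripper pointing straight down at the handle strikes it; one pointing square into the slope (tilted 35 degrees, coming from the front) passes clear. Axes as for the case.
- bolt_handle (a point): Grasp point on the bolt's upright steel handle, a tab 16 thick (y) x 28 (x), standing 40 square out of the bar; the point is on its middle line, 14 below its end, 26 above the bar's top face. Axes: z square out of the slope, x up the slope, y along the case's width; the bolt slides to -y. The bar is 22 wide, 10 thick, 297 long. A foot (20 along y, 8 thick) juts from its base down-slope, on the bar's plate.
- bump_top (a point): Centre of the top of the bump: a fixed steel block 10 long (along y) x 20 x 8 high on the bolt's plate, square-sided, in the path of the foot, just on the -y side of the foot at the start. The foot cannot be forced past it; it must be lifted more than 8. Axes as for bolt_handle.
- guide (a point): Top of the guide loop nearer the keeper. Two such fixed steel loops (10 long along y, 37 wide) straddle the bar, at y = -100 and +105 of the case, their tops 33 above the plate (23 above the lying bar's top face). The handle always keeps at least 55 clear of them along y. Axes as for the case.
- keeper (a point): Centre of the lying bar's path in the keeper: a fixed steel loop (14 long along y, opening 25 wide and 28 high) on the case beside the lid, which the bar's end passes through when the bolt is home. Axes as for the case.
- bolt (a joint): Travel of the bolt along the case's -y, in m: 0 = fully open, 0.062 = fully home (end stop). Starts between 0 and 0.006. With the bolt down the foot meets the bump at 0.008 and is past it at 0.038; beyond that the bolt may lie down. About 1 N of friction.
- bolt_lift (a joint): How far the bolt is raised square out of the slope, in m: 0 = lying on its plate, 0.016 = upper stop. A light spring and its weight (5 to 8 N in all) push it back down. More than 0.008 clears the bump; 0.012 is a good height to slide at.
- carton: Bystander: loose cardboard carton 140 x 110 x 100 high to the left (+y) of the case; origin at the centre of its underside.
- parts_tray: Bystander: loose shallow olive divided tray 140 x 140 x 40 high to the right (-y) of the case; origin at the centre of its underside.
- padlock: Bystander: loose brass padlock, body 45 x 45 x 22, lying in front of the case; origin under the centre of its body.

How it is judged (in metres and radians):
On the way, in this order (a step that is already met when the one before it is completed fails the run):
1. the bolt is lifted clear of the bump while still on the open side (value of joint bolt_lift above 0.0075 m and value of joint bolt below 0.03 m), for 0.05 s.
2. the bolt is slid across to its home end (value of joint bolt above 0.054 m), for 0.1 s.
At the end, for the whole second after the job is handed in: The bolt is within 8 mm of its home end stop, through the keeper, lying down on its plate (raised less than 3 mm), at rest and released; carton, tray and padlock have not been moved by 30 mm or more (value of joint bolt above 0.054 m and value of joint bolt_lift below 0.003 m and velocity of joint bolt between -0.005 and 0.005 m/s); the robot touches nothing.
It fails at once if the carton is moved by 30 mm or more (distance of carton from where it was at the start of the episode above 0.03 m).
It fails at once if the parts tray is moved by 30 mm or more (distance of parts_tray from where it was at the start of the episode above 0.03 m).
It fails at once if the padlock is moved by 30 mm or more (distance of padlock from where it was at the start of the episode above 0.03 m).
It also fails if it takes over 30 s, if anything falls off the work surface, if the arm or the gripper's body presses on something with over 40 N, if the wrist force passes 120 N, or if a joint passes its speed limit or range.

## Working session

There is one attempt and no reset: what is moved stays moved. The work goes in short steps, Python scripts to look and compute and a shell command to move; the robot and the scene stay as the last step left them, time stands still between calls to the robot, and variables do not carry over. Pictures are saved under pics/ and viewed, and the job is handed in when it is done.

```bash
ls; mkdir -p pics; python3 - <<'E'
from rig import robot, eyes
import cv2
o=robot.get_obs()
for k in o: print(k,o[k])
for n in("scene","top"):
    im=eyes.read_camera(n); cv2.imwrite(f"pics/{n}0.png",im[:,:,::-1]); print(eyes.camera_info(n))
E
```

```text
pics
clock 0.0
joint_pos [1.05438597e+00 3.14025140e-01 4.49953447e-02 1.30360221e+00
 1.15943979e-05 1.43122578e+00]
joint_vel [-0.00162215  0.00109861 -0.00053364 -0.00047306  0.00025626  0.00123701]
joint_torque [ 3.51908666e-04 -4.80624175e+01  2.98533511e+01  1.93372200e-02
  7.86685609e-05 -2.10818030e-08]
tcp_pos [211.32958901 534.21530426 230.40148983]
ee_rot [-0.92816946  1.3659293   0.92684905]
contact_force [-0.45168527 -0.02607046  0.27829853]
ft_torque [0.00434281 0.02923941 0.01874783]
opening 85.41111588232108
{'camera_matrix': array([[492.52864443,   0.        , 316.48881958],
       [  0.        , 492.52864443, 194.51883961],
       [  0.        ,   0.        ,   1.        ]]), 'k1': -0.15634128337502376, 'world_to_cam': array([[ 8.66832864e-01,  4.98317273e-01, -1.67535633e-02,
        -4.36663527e+02],
       [ 4.04967314e-01, -7.23255174e-01, -5.59377715e-01,
        -8.03878572e+01],
       [-2.90864679e-01,  4.78102341e-01, -8.28743561e-01,
         1.57992527e+03],
       [ 0.00000000e+00,  0.00000000e+00,  0.00000000e+00,
         1.00000000e+00]])}
{'camera_matrix': array([[379.99955968,   0.        , 315.46542099],
       [  0.        , 379.99955968, 200.01301844],
       [  0.        ,   0.        ,   1.        ]]), 'k1': -0.07656972461057732, 'world_to_cam': array([[-1.31955429e-03, -9.99926521e-01, -1.20503491e-02,
         3.54498828e+01],
       [-9.89017865e-01,  3.08589483e-03, -1.47763795e-01,
         5.40211397e+02],
       [ 1.47790124e-01,  1.17230282e-02, -9.88949266e-01,
         1.04697762e+03],
       [ 0.00000000e+00,  0.00000000e+00,  0.00000000e+00,
         1.00000000e+00]])}
```

View pics/scene0.png

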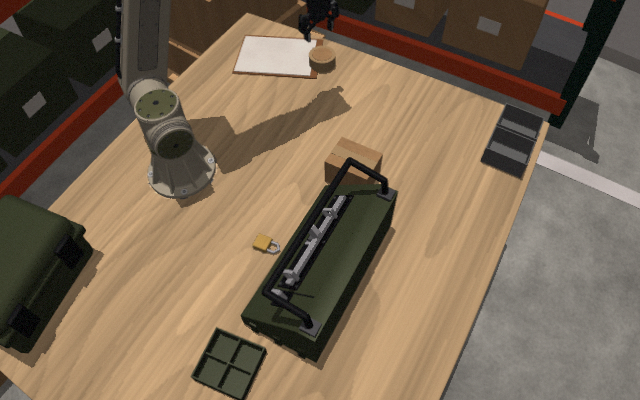

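View pics/top0.png

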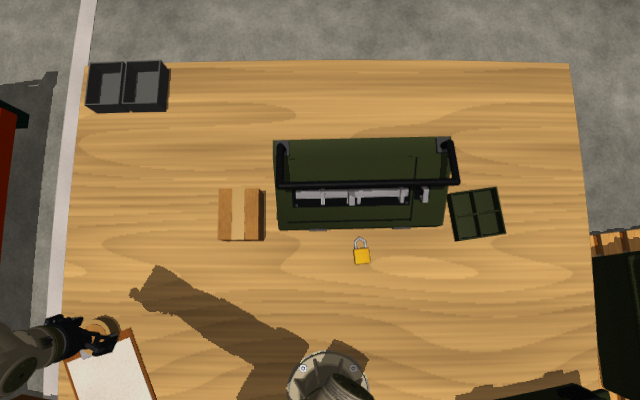

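The top view shows the case around (360,185), with the bolt at (350,196), the padlock at (361,252), the carton at (241,214) and the tray at (477,213). I'll enlarge the bolt next.

```bash
python3 - <<'E'
import cv2
a=cv2.imread("pics/scene0.png")[150:360,235:405]; b=cv2.imread("pics/top0.png")[130:240,265:465]
cv2.imwrite("pics/sc1.png",cv2.resize(a,None,fx=2.85,fy=2.85,interpolation=cv2.INTER_CUBIC))
cv2.imwrite("pics/tc1.png",cv2.resize(b,None,fx=4,fy=4,interpolation=cv2.INTER_CUBIC))
E
```

```text
(no output)
```

View pics/sc1.png

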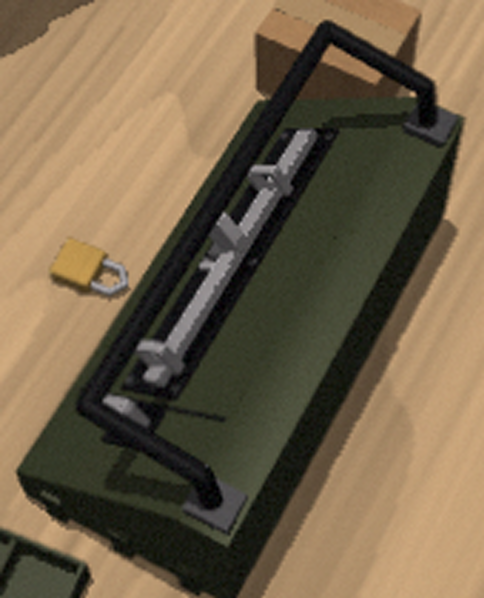

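View pics/tc1.png

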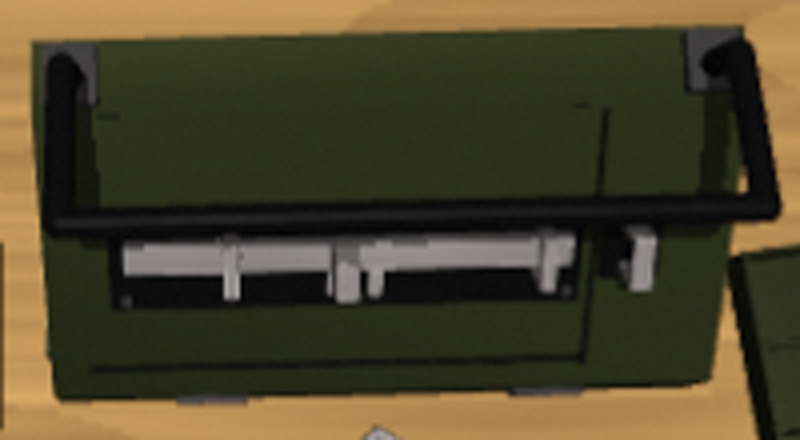

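The steel bolt is clear in both crops. The handle is at about (345,275) in the top crop and (230,235) in the scene crop, and the rail corners are sharp. I'll zoom in further and triangulate the rail.

```bash
cat > h.py <<'E'
import numpy as np, cv2
from rig import eyes
def ray(n,uv):
    I=eyes.camera_info(n);K=I["camera_matrix"];W=I["world_to_cam"]
    p=cv2.undistortPoints(np.array([[uv]],float),K,np.array([I["k1"],0,0,0.]))[0,0]
    R=W[:3,:3];d=R.T@np.r_[p,1];return -R.T@W[:3,3],d/np.linalg.norm(d)
def tri(s,t):
    c1,d1=ray("scene",s);c2,d2=ray("top",t)
    a,b=np.linalg.lstsq(np.c_[d1,-d2],c2-c1,rcond=None)[0]
    p,q=c1+a*d1,c2+b*d2;return (p+q)/2,np.linalg.norm(p-q)
def plane(n,uv,pt,nr):
    c,d=ray(n,uv);return c+d*((np.array(pt)-c)@nr)/(d@nr)
def proj(n,P):
    I=eyes.camera_info(n);W=I["world_to_cam"]
    return cv2.projectPoints(np.array([P],float),cv2.Rodrigues(W[:3,:3])[0],W[:3,3],I["camera_matrix"],np.array([I["k1"],0,0,0.]))[0][0,0]
E
python3 - <<'E'
from h import *
for n in("scene","top"): print(n,ray(n,(316,194)))
S=lambda x,y:(235+x/2.85-.3,150+y/2.85-.3)
T=lambda x,y:(265+x/4-.4,130+y/4-.4)
print(tri(S(328,28),T(57,220)),tri(S(90,408),T(770,212)))
a=cv2.imread("pics/scene0.png")[190:290,275:360]; b=cv2.imread("pics/top0.png")[180:215,290:430]
cv2.imwrite("pics/sc2.png",cv2.resize(a,None,fx=6,fy=6,interpolation=cv2.INTER_NEAREST))
cv2.imwrite("pics/tc2.png",cv2.resize(cv2.convertScaleAbs(b,alpha=1.3),None,fx=5.7,fy=5.7,interpolation=cv2.INTER_NEAREST))
E
```

```text
scene (array([ 870.61320598, -595.90992439, 1257.07004564]), array([-0.29215128,  0.47836917, -0.82813681]))
top (array([ 379.59254922,   21.50649434, 1115.65861528]), array([ 0.16341792,  0.01026619, -0.98650352]))
(array([542.41259755, 114.80756217, 261.40690214]), np.float64(2.0932057285713586)) (array([ 550.04096284, -296.52463612,  253.08333793]), np.float64(4.147732895396425))
```

View pics/sc2.png

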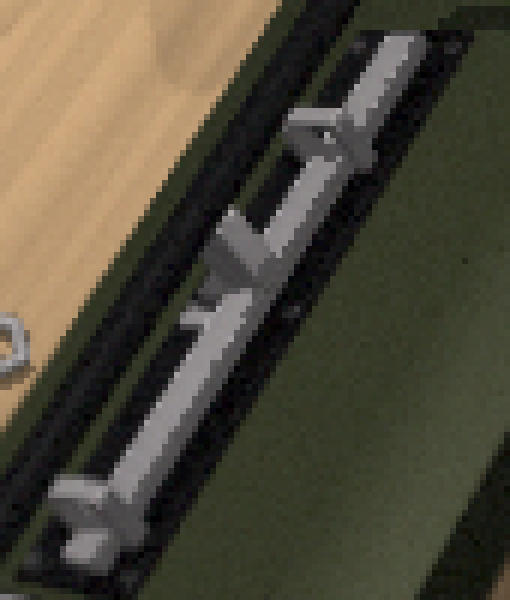

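View pics/tc2.png

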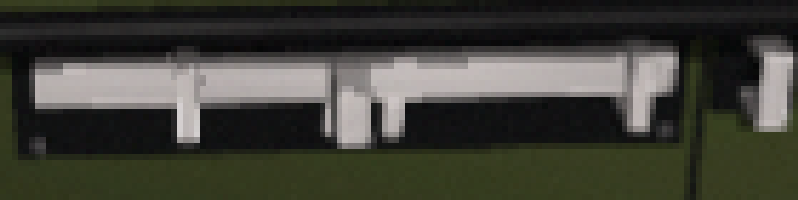

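```bash
cat >> h.py <<'E'
yaw=0.0185
c,s=np.cos,np.sin
t=np.radians(35)
Yv=np.array([-s(yaw),c(yaw),0]);Xc=np.array([c(yaw),s(yaw),0])
Xs=Xc*c(t)+np.array([0,0,s(t)]);N=-Xc*s(t)+np.array([0,0,c(t)])
E
python3 - <<'E'
from h import *
rail=np.array([546.2,-90.9,257.2])
line=rail-18*Xc-[0,0,102]; print("line",line)
ez=np.array([0,0,1.])
# handle end face in top
p=plane("top",(290+353/5.7-.4,180+118/5.7-.4),line+14*N,N); H=p-14*N
print("H top",H,(H-rail)@Xc,(H-rail)@Yv,H[2]-rail[2])
print("tri", tri((275+237/6-.4,190+228/6-.4),(290+353/5.7-.4,180+118/5.7-.4)))
def draw(H,fn):
    for n,off,f,sz in(("scene",(275,190),6,(85,100)),("top",(290,180),5.7,(140,35))):
        im=cv2.imread(f"pics/{n}0.png")[off[1]:off[1]+sz[1],off[0]:off[0]+sz[0]]
        im=cv2.resize(im,None,fx=f,fy=f,interpolation=cv2.INTER_NEAREST)
        pts={}
        for i in(-1,1):
         for j in(-1,1):
          for k,h in((0,-26),(1,14)):
            q=(proj(n,H+14*i*Xs+8*j*Yv+h*N)-off+.5)*f; pts[i,j,k]=q.astype(int)
        for a in pts:
          for b in pts:
            if sum(np.array(a)!=np.array(b))==1: cv2.line(im,tuple(map(int,pts[a])),tuple(map(int,pts[b])),(0,0,255) if a[2] and b[2] else (0,255,255),1)
        B=H-31*N
        for i in(-1,1):
            a,b=[(proj(n,B+11*i*Xs+5*N+y*Yv)-off+.5)*f for y in(-148,148)]
            cv2.line(im,tuple(map(int,a)),tuple(map(int,b)),(0,255,0),1)
        cv2.imwrite(f"pics/{fn}_{n}.png",im)
draw(H,"ov1")
E
```

```text
line [528.20308016 -91.23298101 155.2       ]
H top [528.34100774 -58.07570924 155.72605088] -17.248721482281265 33.14904637554114 -101.47394911859817
tri (array([526.08987929, -56.08970822, 155.38955819]), np.float64(10.174214481124086))
```

View pics/ov1_scene.png

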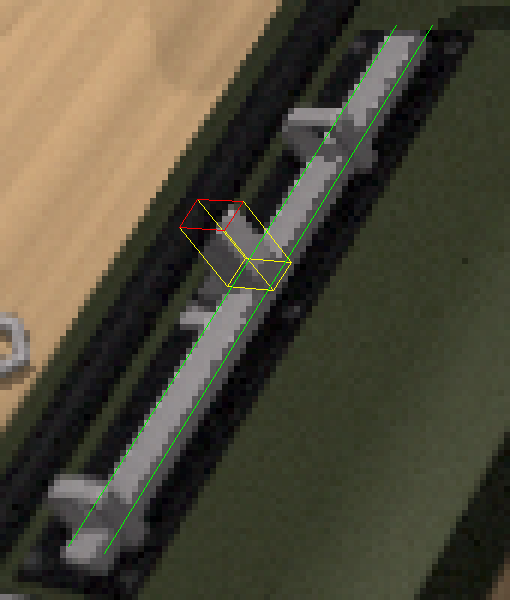

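View pics/ov1_top.png

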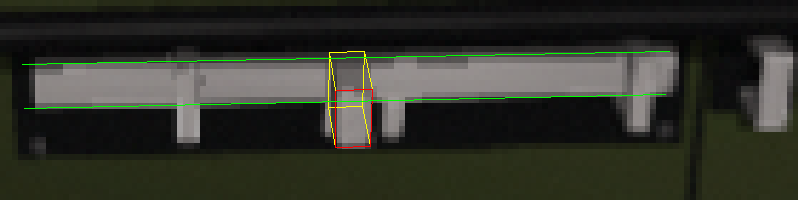

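The tab drawn from the top-view measurement fits well in the top view. It comes out about 1.5 px to the right in the scene view, and it agrees with the rail geometry (-17.2 / -101.5 against -18 / -102). In the scene view the rail hides the tab's end. I'll use H≈(527,-58,156).

```bash
cat >> h.py <<'E'
H=np.array([527.,-58.3,155.7])
from scipy.spatial.transform import Rotation as Ro
def goal(sg): 
    x=-N; z=sg*Yv; return Ro.from_matrix(np.c_[x,np.cross(z,x),z])
def row(o,P,sg):
    R=Ro.from_rotvec(o["ee_rot"]); return np.round(R.inv().apply(P-o["tcp_pos"])/60,3),np.round(np.degrees((R.inv()*goal(sg)).as_rotvec())/10,3)
E
python3 - <<'E'
from h import *
from rig import robot
o=robot.get_obs(); print(Ro.from_rotvec(o["ee_rot"]).as_matrix().round(3))
for sg in(1,-1): print(sg,row(o,H+110*N,sg), H+110*N)
E
```

```text
[[-0.001 -0.93   0.368]
 [-0.001  0.368  0.93 ]
 [-1.     0.    -0.002]]
1 (array([-0.244, -7.555, -7.653]), array([-2.191, -0.7  , -3.457])) [463.91738855 -59.46716147 245.80672487]
-1 (array([-0.244, -7.555, -7.653]), array([15.081, -4.76 ,  0.964])) [463.91738855 -59.46716147 245.80672487]
```

```bash
python3 -m pendant '-0.3 -0.7 -0.7 0 0 0 0.6; -0.6 -1.4 -1.4 0 0 0 0.6; -0.8 -2.1 -2.1 -0.4 -0.1 -0.6 0.6; -0.8 -2.8 -2.8 -0.8 -0.2 -1.2 0.6; -0.8 -3.5 -3.5 -1.1 -0.3 -1.8 0.6; -0.8 -4.2 -4.2 -1.4 -0.4 -2.3 0.6; -0.8 -4.9 -4.9 -1.7 -0.5 -2.8 0.6; -0.7 -5.6 -5.6 -2.0 -0.6 -3.2 0.6; -0.6 -6.3 -6.3 -2.2 -0.7 -3.46 0.6; -0.5 -7.0 -7.0 -2.2 -0.7 -3.46 0.6; -0.4 -7.4 -7.5 -2.2 -0.7 -3.46 0.6; -0.4 -7.4 -7.5 -2.2 -0.7 -3.46 0.6'
python3 - <<'E'
from h import *
from rig import robot
o=robot.get_obs(); print(o["joint_pos"].round(2),o["contact_force"].round(1)); print(row(o,H-15*N,1),row(o,H+40*N,1))
for n in("scene","top"):cv2.imwrite(f"pics/{n}2.png",eyes.read_camera(n)[:,:,::-1])
E
```

```text
clock: 1.6
tcp_pos: [458.8, -50.4, 254.4]
ee_rot: [-1.443, 0.739, 0.759]
contact_force: [1.3, 0.7, 0.7]
opening: 51.5
[-0.46 -0.39 -0.75  0.65  0.27 -0.4 ] [1.3 0.7 0.7]
(array([ 2.248,  0.012, -0.149]), array([-0.03 , -0.01 , -0.002])) (array([ 1.331,  0.013, -0.151]), array([-0.03 , -0.01 , -0.002]))
```

View pics/scene2.png

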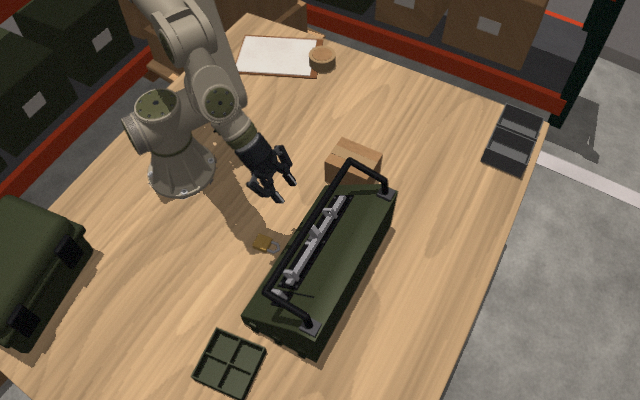

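The gripper is in front of the case, tilted into the slope, with its fingertips near (280,195). I'll advance to 40 mm short of the grasp and check again.

```bash
python3 -m pendant '0.4 0 -0.15 0 0 0 0.6; 0.8 0.01 -0.15 0 0 0 0.6; 1.2 0.01 -0.15 0 0 0 0.6; 1.33 0.01 -0.15 0 0 0 0.6; 1.33 0.01 -0.15 0 0 0 0.6'
python3 - <<'E'
from h import *
from rig import robot
o=robot.get_obs(); print(o["contact_force"].round(1)); print(row(o,H-15*N,1))
for n in("scene","top"):
    im=eyes.read_camera(n)[:,:,::-1].copy();cv2.imwrite(f"pics/{n}3.png",im)
    print(n,proj(n,o["tcp_pos"]),proj(n,H+14*N))
a=cv2.imread("pics/scene3.png")[140:300,235:405]; b=cv2.imread("pics/top3.png")[130:250,285:435]
cv2.imwrite("pics/s3c.png",cv2.resize(a,None,fx=3.5,fy=3.5,interpolation=cv2.INTER_CUBIC))
cv2.imwrite("pics/t3c.png",cv2.resize(b,None,fx=4.5,fy=4.5,interpolation=cv2.INTER_CUBIC))
E
```

```text
clock: 2.33
tcp_pos: [504.1, -53.7, 189.4]
ee_rot: [-1.447, 0.733, 0.766]
contact_force: [-0.2, 0.5, 0.1]
opening: 51.1
[-0.2  0.5  0.1]
(array([ 0.928,  0.01 , -0.087]), array([0.014, 0.019, 0.002]))
scene [304.81815434 216.81254041] [309.18695625 225.14026511]
top [350.51729819 205.52185397] [351.62602768 200.82895483]
```

View pics/s3c.png

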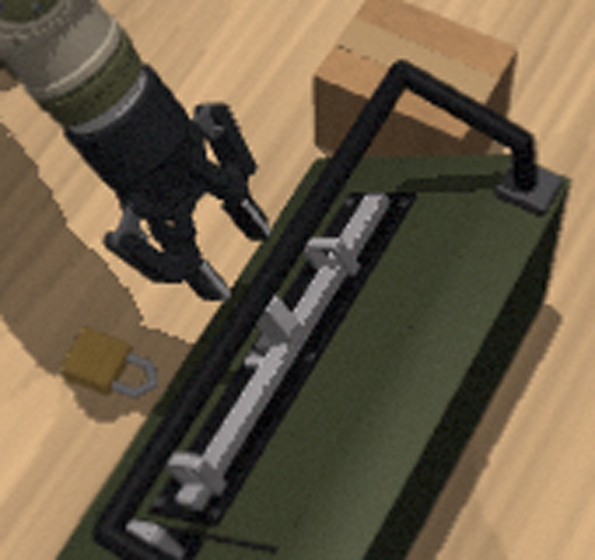

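View pics/t3c.png

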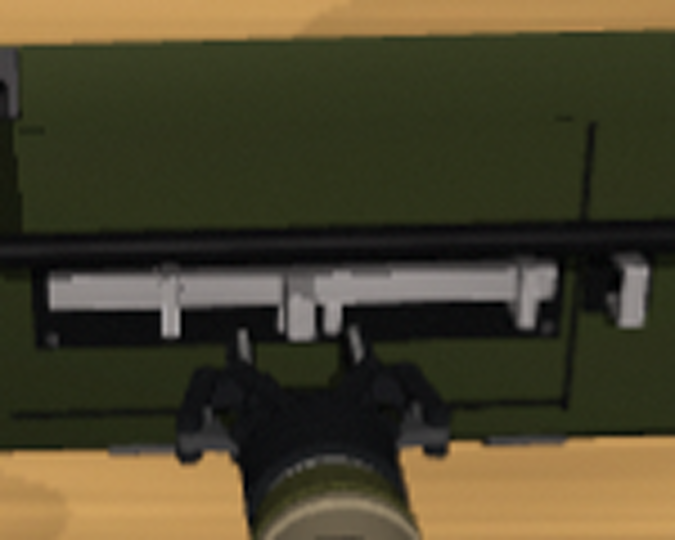

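In both views the fingers straddle the handle. In the top crop the tip midline is at 298 and the handle at 302. I'll advance with a small -z shift, then close.

```bash
python3 -m pendant '0.2 0 -0.06 0 0 0 0.6; 0.4 0 -0.06 0 0 0 0.6; 0.6 0 -0.06 0 0 0 0.6; 0.75 0 -0.06 0 0 0 0.6; 0.85 0 -0.06 0 0 0 0.6; 0.92 0 -0.06 0 0 0 0.6; 0.92 0 -0.06 0 0 0 0.6' 40
python3 - <<'E'
from h import *
from rig import robot
o=robot.get_obs(); print(o["contact_force"].round(1)); print(row(o,H-15*N,1))
for n in("scene","top"):
    im=eyes.read_camera(n)[:,:,::-1].copy();cv2.imwrite(f"pics/{n}4.png",im)
a=cv2.imread("pics/scene4.png")[140:300,235:405]; b=cv2.imread("pics/top4.png")[130:250,285:435]
cv2.imwrite("pics/s4c.png",cv2.resize(a,None,fx=3.5,fy=3.5,interpolation=cv2.INTER_CUBIC))
cv2.imwrite("pics/t4c.png",cv2.resize(b,None,fx=4.5,fy=4.5,interpolation=cv2.INTER_CUBIC))
E
```

```text
clock: 3.3
tcp_pos: [536.2, -58.0, 144.2]
ee_rot: [-1.447, 0.734, 0.764]
contact_force: [0.5, 0.3, -0.2]
opening: 51.6
[ 0.5  0.3 -0.2]
(array([ 0.005,  0.016, -0.003]), array([0.004, 0.01 , 0.005]))
```

View pics/s4c.png

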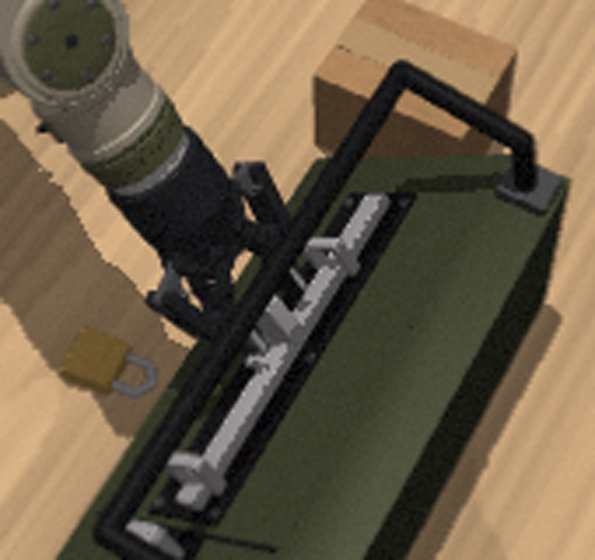

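View pics/t4c.png

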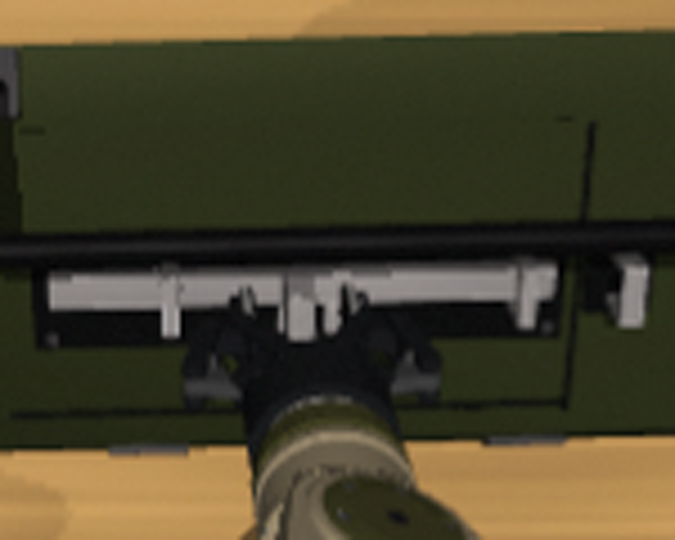

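The tips sit on either side of the tab and nothing is touching. I'll close.

```bash
python3 -m pendant '0 0 0 0 0 0 0.4; 0 0 0 0 0 0 0.2; 0 0 0 0 0 0 0.1; 0 0 0 0 0 0 0; 0 0 0 0 0 0 0; 0 0 0 0 0 0 0; 0 0 0 0 0 0 0' 50
```

```text
clock: 4.28
tcp_pos: [536.2, -58.7, 144.9]
ee_rot: [-1.448, 0.735, 0.762]
contact_force: [-5.0, -3.1, 4.8]
opening: 15.3
```

The opening reads 15.3, which matches the tab. I'll lift 12 mm along -x of the tool.

```bash
python3 -m pendant '-0.05 0 0 0 0 0 0; -0.1 0 0 0 0 0 0; -0.15 0 0 0 0 0 0; -0.2 0 0 0 0 0 0; -0.21 0 0 0 0 0 0; -0.21 0 0 0 0 0 0'
python3 - <<'E'
from h import *
from rig import robot
o=robot.get_obs(); print(o["contact_force"].round(1), (o["tcp_pos"]-[536.2,-58.7,144.9])@N)
for n in("scene","top"):
    im=eyes.read_camera(n)[:,:,::-1].copy();cv2.imwrite(f"pics/{n}5.png",im)
a=cv2.imread("pics/scene5.png")[180:300,265:365]
cv2.imwrite("pics/s5c.png",cv2.resize(a,None,fx=5,fy=5,interpolation=cv2.INTER_CUBIC))
E
```

```text
clock: 5.03
tcp_pos: [529.2, -58.9, 154.9]
ee_rot: [-1.448, 0.735, 0.762]
contact_force: [4.1, -3.9, -4.8]
opening: 15.3
[ 4.1 -3.9 -4.8] 12.207459872981966
```

View pics/s5c.png

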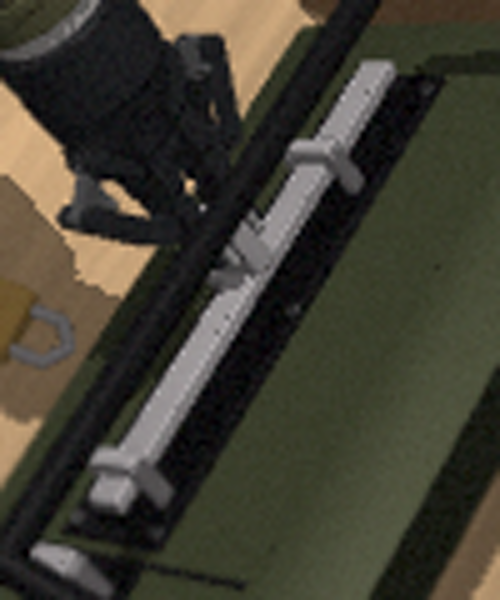

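The bar is raised off its plate, with a dark gap under it in the crop, and the force along the normal is about -6 N as expected. I'll slide toward -y.

```bash
python3 -m pendant '0 0 -0.1 0 0 0 0; 0 0 -0.2 0 0 0 0; 0 0 -0.3 0 0 0 0; 0 0 -0.4 0 0 0 0; 0 0 -0.5 0 0 0 0; 0 0 -0.6 0 0 0 0; 0 0 -0.7 0 0 0 0; 0 0 -0.8 0 0 0 0; 0 0 -0.88 0 0 0 0; 0 0 -0.92 0 0 0 0; 0 0 -0.92 0 0 0 0'
python3 - <<'E'
from h import *
from rig import robot
o=robot.get_obs(); d=o["tcp_pos"]-[529.2,-58.9,154.9]; print(o["contact_force"].round(1), d@N,d@Yv,d@Xs)
for n in("scene","top"):
    im=eyes.read_camera(n)[:,:,::-1].copy();cv2.imwrite(f"pics/{n}6.png",im)
a=cv2.imread("pics/scene6.png")[190:320,245:355]
b=cv2.imread("pics/top6.png")[170:220,290:430]
cv2.imwrite("pics/s6c.png",cv2.resize(a,None,fx=4.6,fy=4.6,interpolation=cv2.INTER_CUBIC))
cv2.imwrite("pics/t6c.png",cv2.resize(b,None,fx=5.7,fy=5.7,interpolation=cv2.INTER_CUBIC))
E
```

```text
clock: 6.5
tcp_pos: [530.4, -113.5, 154.9]
ee_rot: [-1.447, 0.733, 0.763]
contact_force: [5.2, -0.5, -2.7]
opening: 14.8
[ 5.2 -0.5 -2.7] -0.12114787018012527 -54.58267900152655 0.11273974536579562
```

View pics/s6c.png

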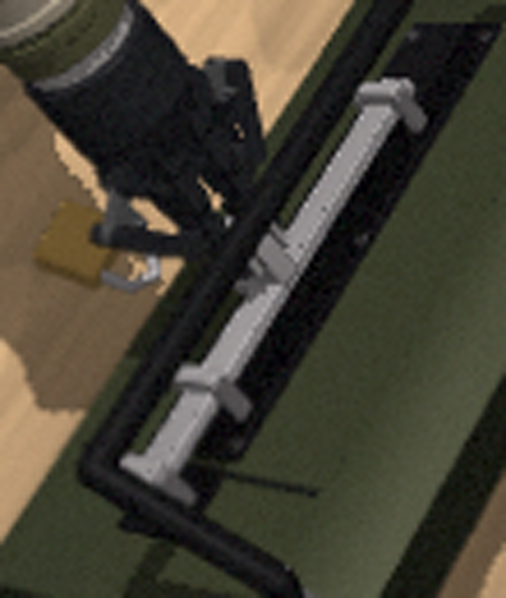

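View pics/t6c.png

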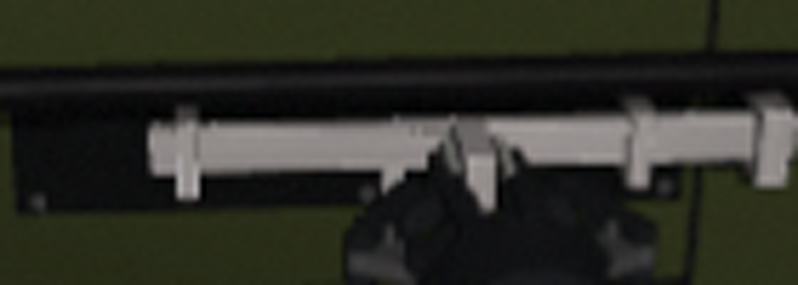

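The bar is through the keeper at about (775,140) in the top crop, after 54.6 mm of travel and no stop force yet. I'll push a little further to the stop.

```bash
python3 -m pendant '0 0 -0.03 0 0 0 0; 0 0 -0.05 0 0 0 0; 0 0 -0.07 0 0 0 0; 0 0 -0.07 0 0 0 0'
```

```text
clock: 7.1
tcp_pos: [530.4, -117.3, 154.9]
ee_rot: [-1.447, 0.733, 0.763]
contact_force: [5.3, 0.9, -2.8]
opening: 15.0
```

```bash
python3 -m pendant '0 0 -0.02 0 0 0 0; 0 0 -0.04 0 0 0 0; 0 0 -0.05 0 0 0 0; 0 0 -0.05 0 0 0 0'
```

```text
clock: 7.6
tcp_pos: [530.5, -120.3, 154.9]
ee_rot: [-1.447, 0.732, 0.763]
contact_force: [5.5, 0.7, -2.9]
opening: 15.3
```

```bash
python3 -m pendant '0 0 -0.02 0 0 0 0; 0 0 -0.04 0 0 0 0; 0 0 -0.04 0 0 0 0'
python3 - <<'E'
from h import *
for n in("scene","top"):
    im=eyes.read_camera(n)[:,:,::-1].copy();cv2.imwrite(f"pics/{n}7.png",im)
b=cv2.imread("pics/top7.png")[170:220,290:430]
cv2.imwrite("pics/t7c.png",cv2.resize(b,None,fx=5.7,fy=5.7,interpolation=cv2.INTER_CUBIC))
E
```

```text
clock: 7.98
tcp_pos: [530.5, -121.0, 154.8]
ee_rot: [-1.446, 0.729, 0.766]
contact_force: [6.4, 7.0, -2.0]
opening: 15.2
```

View pics/t7c.png

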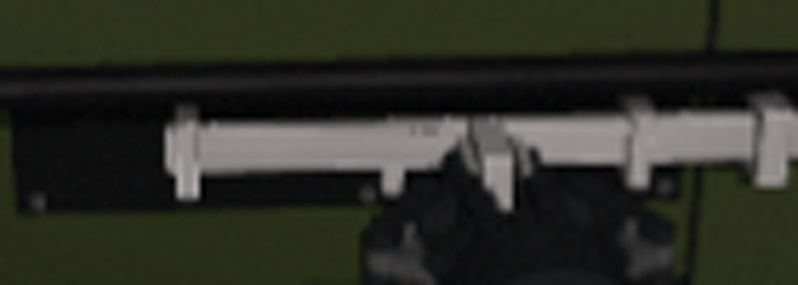

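The bolt has reached the end stop: +7 N in y, and the bar's tail moved from 35 to 168 in the crop. I'll ease off, lower and open.

```bash
python3 -m pendant '0 0 0.02 0 0 0 0; 0.05 0 0.02 0 0 0 0; 0.1 0 0.02 0 0 0 0; 0.15 0 0.02 0 0 0 0; 0.2 0 0.02 0 0 0 0; 0.2 0 0.02 0 0 0 0; 0.2 0 0.02 0 0 0 0.2; 0.2 0 0.02 0 0 0 0.4; 0.2 0 0.02 0 0 0 0.5; 0.2 0 0.02 0 0 0 0.5; 0.2 0 0.02 0 0 0 0.5'
python3 - <<'E'
from h import *
for n in("scene","top"):
    im=eyes.read_camera(n)[:,:,::-1].copy();cv2.imwrite(f"pics/{n}8.png",im)
b=cv2.imread("pics/top8.png")[170:220,290:430]
cv2.imwrite("pics/t8c.png",cv2.resize(b,None,fx=5.7,fy=5.7,interpolation=cv2.INTER_CUBIC))
a=cv2.imread("pics/scene8.png")[190:320,245:355]
cv2.imwrite("pics/s8c.png",cv2.resize(a,None,fx=4.6,fy=4.6,interpolation=cv2.INTER_CUBIC))
E
```

```text
clock: 9.45
tcp_pos: [537.0, -121.8, 144.8]
ee_rot: [-1.447, 0.734, 0.763]
contact_force: [0.0, 0.5, -0.0]
opening: 42.7
```

View pics/t8c.png

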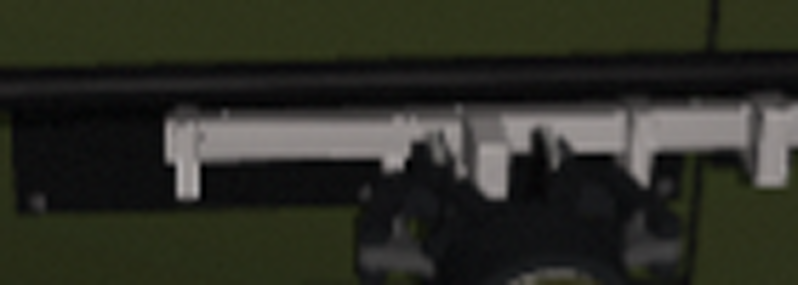

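View pics/s8c.png

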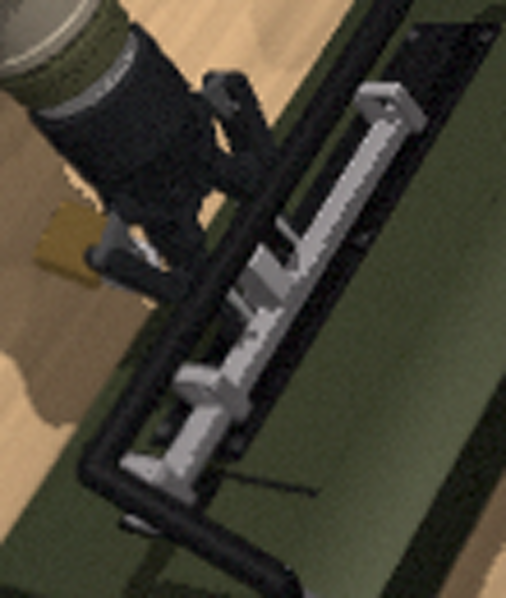

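The bolt lies flat at home and the fingers are clear of the tab, with zero force. I'll retract straight out.

```bash
python3 -m pendant '-0.2 0 0 0 0 0 0.5; -0.5 0 0 0 0 0 0.5; -0.9 0 0 0 0 0 0.5; -1.3 0 0 0 0 0 0.5; -1.7 0 0 0 0 0 0.5; -2.1 0 0 0 0 0 0.5; -2.1 0 0 0 0 0 0.5; -2.1 0 0 0 0 0 0.5'
python3 - <<'E'
from h import *
from rig import robot
print(robot.get_obs()["joint_vel"].round(3))
for n in("scene","top"):
    im=eyes.read_camera(n)[:,:,::-1].copy();cv2.imwrite(f"pics/{n}9.png",im)
a=cv2.imread("pics/scene9.png")[190:320,245:355];b=cv2.imread("pics/top9.png")[170:220,290:430]
cv2.imwrite("pics/s9c.png",cv2.resize(a,None,fx=4.6,fy=4.6,interpolation=cv2.INTER_CUBIC))
cv2.imwrite("pics/t9c.png",cv2.resize(b,None,fx=5.7,fy=5.7,interpolation=cv2.INTER_CUBIC))
E
```

```text
clock: 10.55
tcp_pos: [464.7, -123.2, 247.8]
ee_rot: [-1.447, 0.734, 0.763]
contact_force: [0.6, -0.2, -0.2]
opening: 42.6
[ 0.005  0.018 -0.01  -0.     0.002 -0.002]
```

View pics/top9.png

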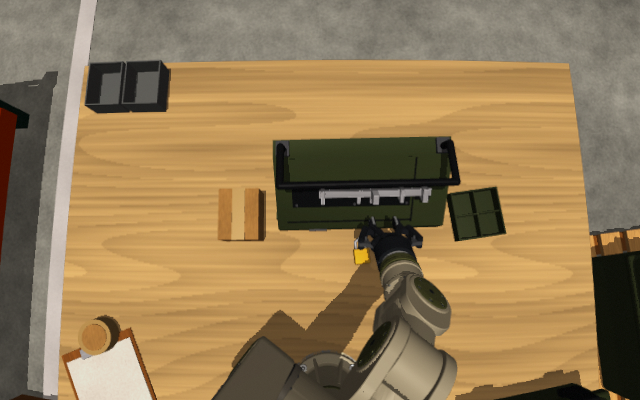

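View pics/s9c.png

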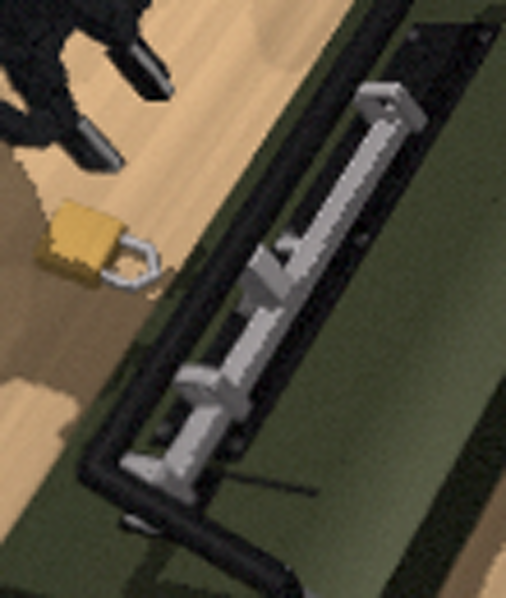

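View pics/t9c.png

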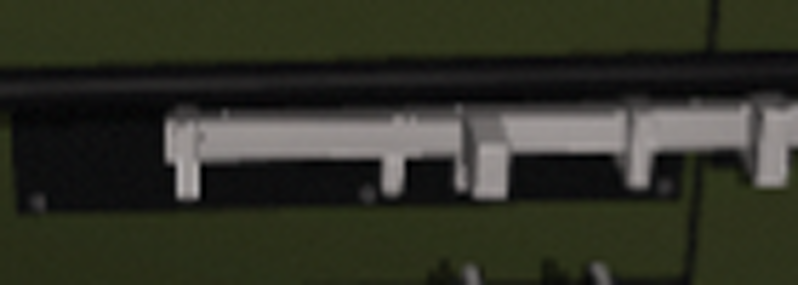

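The bolt is home and flat, and the handle moved about 24 px, or roughly 60 mm. The foot is past the bump, and the carton, tray and padlock are at the same pixels as before. Handing in.

```bash
python3 -c "
from rig import robot
print(robot.hand_in())"
```

```text
the job is handed in; nothing more can be done
None
```

The case is bolted and the job handed in at about 10.6 s. No verdict was reported, so success rests on my own checks. I gripped the handle square to the slope from the front and raised it about 12 mm. I then slid it about 62 mm to the end stop, which I felt as about 7 N, eased off about 1 mm, lowered the bolt, released it and backed out about 125 mm.

**Last checks:**
- **Bolt:** the final pictures show it lying flat through the keeper, with its foot past the bump. The handle moved about 60 mm in the top view.
- **Robot:** the arm touches nothing, with the force reading near 0.
- **Bystanders:** by eye, the carton and tray look unmoved in the top view. The gripper partly hides the padlock there, but it looks unmoved too.

**Disagreements:** the scene view put the handle about 4 mm off the top-view estimate, and the rail hid its end there. I used a compromise point weighted toward the top view, and the grip closed on it at 15.3 mm against the nominal 16. The two rail corners also came out 8 mm apart in height, so I used their mean.

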